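# Fetch two spare fuses from the clip strip behind the bench bottles

## Task

I need two of the spare fuses clipped along the back of the bench caddy. First stand the three containers from its bays upright on the blue mat, then pull the red fuse and lay it in the black dish and the blue fuse in the white dish, leaving the yellow one in its clips. Then put each container back upright in the bay it came from; do not let any of them tip over.

Things in the scene. Friction and masses are not known exactly. Their poses are not given: they have to be found in the camera images.
- bottle: Amber glass bottle with a blue label and a white screw cap, about 170 g. 145 mm tall; body 44 mm in diameter up to 98 mm, shoulder above, cap 27 mm in diameter from 117 to 145 mm. Origin: centre of its underside; z up along its axis. It starts standing in one of the caddy's bays. Goes to the mat, later back to its own bay.
- spray: White spray can with a red and a dark grey stripe and a red cap, about 200 g. 150 mm tall; body 45 mm in diameter up to 116 mm, cap 36 mm in diameter from 122 to 150 mm. Origin: centre of its underside; z up along its axis. Starts standing in one of the caddy's bays. Goes to the mat, later back to its own bay.
- flux: Green plastic flux bottle with a white label and a black cap, about 140 g. 136 mm tall; body 44 mm in diameter up to 92 mm, shoulder above, cap 28 mm in diameter from 110 to 136 mm. Origin: centre of its underside; z up along its axis. Starts standing in one of the caddy's bays. Goes to the mat, later back to its own bay.
- fuse_red: Cartridge fuse with a red middle and steel end caps, 51 mm long, 14 mm in diameter, 25 g, lying level in two sprung clips at the back of the caddy. Origin: its centre; y: its long axis. The middle 38 mm is free to grip across; it pulls straight up against a detent of some 5 to 8 N that lets go within 8 mm. Goes in the black dish.
- fuse_blue: The same kind of fuse with a blue middle; same sizes, origin, axes and clips. To be laid in the white dish.
- fuse_yellow: The same kind of fuse with a yellow middle; stays in its clips.
- caddy: Fixed plywood bench caddy, 120 (x) by 220 mm (y). Origin: underside centre; x from bays to fuses (away from robot). Three bays 62 (x) by 66 mm (y) inside, centres x -26, y -70, 0, 70; floor z 12, walls to z 24. Behind: fuses end to end along y, centres x 27, y -70, 0, 70, z 50; each in two copper clips 6 mm wide, 22 mm either side of its centre, tops z 64. Too close behind the containers for a gripper's body.
- mat: Fixed flat blue mat, 160 mm (its x) by 260 mm (its y), 3 mm thick: the side area for the containers. Origin: centre of its underside.
- dish_black: Fixed round black plastic parts dish, 130 mm across the rim, 18 mm high, flat floor about 115 mm across at 4 mm height. Origin: centre of its underside.
- dish_white: Fixed round white ceramic dish, same size and origin as the black one.

How it is judged:
On the way, in this order (a step that is already met when the one before it is completed fails the run):
1. all three containers stand upright on the mat (x of bottle in the frame of mat between -0.08 and 0.08 m and y of bottle in the frame of mat between -0.13 and 0.13 m and z of each of bottle, spray, flux in the frame of mat below 0.008 m and angle between each of bottle, spray, flux's own z axis and vertical below 0.12 rad and x of spray in the frame of mat between -0.08 and 0.08 m and y of spray in the frame of mat between -0.13 and 0.13 m and x of flux in the frame of mat between -0.08 and 0.08 m and y of flux in the frame of mat between -0.13 and 0.13 m and distance of fuse_yellow from where it was at the start of the episode below 0.006 m), for 0.2 s.
2. red fuse in the black dish and blue fuse in the white dish, the containers still on the mat (all of step 1 and horizontal distance between fuse_red and dish_black below 0.052 m and z of fuse_red in the frame of dish_black between 0.004 and 0.02 m and linear speed of each of fuse_red, fuse_blue below 0.03 m/s and horizontal distance between fuse_blue and dish_white below 0.052 m and z of fuse_blue in the frame of dish_white between 0.004 and 0.02 m), for 0.2 s.
At the end, for the whole second after the job is handed in: Red fuse in the black dish, blue in the white dish (within 52 mm of its centre, down at its floor); each container upright (0.12 rad) on the floor of the bay it started in (within 20 mm of its start); yellow fuse still clipped (within 6 mm); all released, at rest (horizontal distance between fuse_red and dish_black below 0.052 m and z of fuse_red in the frame of dish_black between 0.004 and 0.02 m and linear speed of each of fuse_red, fuse_blue, bottle, spray, flux below 0.03 m/s and horizontal distance between fuse_blue and dish_white below 0.052 m and z of fuse_blue in the frame of dish_white between 0.004 and 0.02 m and distance of each of bottle, spray, flux from where it was at the start of the episode below 0.02 m and z of each of bottle, spray, flux in the frame of caddy below 0.017 m and angle between each of bottle, spray, flux's own z axis and vertical below 0.12 rad and distance of fuse_yellow from where it was at the start of the episode below 0.006 m); the robot touches nothing.
It fails at once if a container is tipped over (angle between any of bottle, spray, flux's own z axis and vertical above 0.7 rad).
It fails at once if the yellow fuse is pulled out (distance of fuse_yellow from where it was at the start of the episode above 0.015 m).
It also fails if it takes over 141 s, if anything falls off the work surface, if the arm or the gripper's body presses on something with over 40 N, if the wrist force passes 120 N, or if a joint passes its speed limit or range.

## Robot

A 6-joint arm with a two-finger parallel gripper is mounted at the origin on the work surface. World frame = base frame: x ahead of the robot, y to its left, z up, the work surface at z = 0. Lengths are in m, angles in rad, forces in N, time in s.
With the tool pointing down it reaches from about 0.25 to 0.725 m from the base axis. Payload 9.7 kg.
Tool frame: the origin (TCP) lies at the very end of the fingers, on their centre line; the grasp point (between the pads) lies 19 mm behind it (grasp_offset is the distance from the TCP to the grasp point, in m); z points along the fingers, x is the direction in which the jaws open and shut, and the axes are right-handed (so a half turn about z gives the same grasp; the last joint's range is limited). The gripper opens to 85 mm and grips with 20 to 120 N. Pads are 22 mm wide; open, the fingers measure 114 mm over their backs; the gripper's body (76 mm by 85 mm) begins 54 mm behind the grasp point. The pads swing forward as they close: fully open they stand 13 mm farther back than shut.
Start: joints at [1.203, 0.087, 0.176, 1.66, 0, 1.571], TCP at [0.198, 0.513, 0.231] pointing down, gripper open.
Joint ranges: [-3.13, 3.13], [-0.85, 1.81], [-1.15, 1.24], [-2.2, 2.28], [-1.44, 1.52], [-3.14, 3.14]. Speed limits (rad/s): [2.22, 2.22, 2.57, 3.14, 3.14, 3.14].

## Interface

Orientations are given as a 3x3 rotation matrix whose columns are the frame's x, y, z axes.
In Python, from plant import * gives the robot as it stands. The module is installed in compiled form; this text tells all that it offers.
- The arm moves only by the tool step_arm, never from a script. Its argument "moves" is text: rows parted by semicolons, each of 7 numbers parted by spaces: the shift along the tool's x, y, z in cm, then the turn, a rotation vector about the tool's x, y, z in rad, then the finger opening in cm, from 0 to 8.54. In form: tx ty tz wx wy wz claw; .... A call has 1 to 8 rows; each row shifts and turns the commanded pose from where the row before left it, along the tool's axes as they then stand; what a row does not reach is not made up. A row lasts 1/10 s, in which the tool goes at most 50 mm and 8.59 degrees, less where a joint would pass 70% of its speed; a pose out of reach is approached as far as the arm can. A call is refused whole if a number of a shift passes 5 or a number of a turn 0.15, either way. A call with a gripper value outside its range is refused whole. The fingers move at their own pace and stop on an object; the grip force is fixed at half the most. Time passes only in rows, so rows that do not move let the fingers close. It gives the time, the measured TCP pose, the force and the opening at its end, in the units of the state.
- read_state(): the state, without advancing time (a new reading comes with each control period).
- capture(name): name is "side" or "top" or "wrist"; returns (picture, depth): 400x640x3 uint8, blue, green, red; 400x640 float32, m along the optical axis (not along the pixel's ray), 0 where there is no reading.
- camera_model(name): a dict with "intrinsics" (3x3 intrinsics, pixels), "D" ([k1, k2, p1, p2, k3] as OpenCV has them; the pictures are not rectified), "R" (3x3) and "t" (3): a world point X has camera coordinates R X + t. Camera axes: x right, y down, z forward; pixel columns grow to the right and rows downward; lengths in m; the calibration is good to about 2 mm. A picture is of the moment at which its call begins: read the wrist's pose just before it. camera_model takes no time and is no camera call; for the wrist camera it gives the pose at the moment of the call.
- close_job(): hands the job in, once; it reports no verdict.
The state is a dict: "time": time; "q": joint angles; "dq": joint speeds; "effort": joint torques, N m; "ee_pos": TCP position; "eef_rot": TCP orientation; "ft_force": force on the tool from outside, world axes, zero at the start; "moment": the same for the moment, N m; "grip_width": opening from 0.0 (shut) to 1.0 (fully open).
Only numpy, scipy, OpenCV 4.12 (cv2) and the standard library are available. Lean on these libraries where they do the work, as an engineer would, in place of code of your own. Each camera call takes 0.05 s, during which the arm holds its last target. There are 200 camera calls.

## Working session

There is one attempt and no reset: what is moved stays moved. The work goes in short steps, Python scripts to look and compute and a tool call to move; the robot and the scene stay as the last step left them, time stands still between calls to the robot, and variables do not carry over. Pictures are saved under pics/ and viewed, about 12 in all and at most 16, crops included, and the job is handed in when it is done.

Besides the shell and the picture viewer there is one more tool, called after "Call:" by a JSON object that holds its "method" and its "body". step_arm: Moves the arm, as the interface text tells. Its arguments: {"type":"object","properties":{"moves":{"type":"string"}},"required":["moves"]}

```bash
mkdir -p pics
cat > h.py <<'E'
from plant import *
import numpy as np, cv2
def snap(cam,name):
    m=camera_model(cam); p,d=capture(cam)
    cv2.imwrite(f'pics/{name}.png',p); np.savez(f'pics/{name}.npz',p=p,d=d,K=m['intrinsics'],D=m['D'],R=m['R'],t=m['t'])
def cloud(name):
    z=np.load(f'pics/{name}.npz'); d=z['d']; h,w=d.shape
    u,v=np.meshgrid(np.arange(w),np.arange(h))
    n=cv2.undistortPoints(np.stack([u,v],-1).reshape(-1,1,2).astype(np.float64),np.array(z['K']),np.array(z['D'])).reshape(h,w,2)
    c=np.dstack([n[...,0]*d,n[...,1]*d,d])
    W=(c-np.array(z['t']).ravel())@np.array(z['R'])
    W[d<=0]=np.nan
    return W,z['p']
E
python3 - <<'E'
from h import *
s=read_state(); print(s['time'],s['ee_pos'],s['eef_rot'],s['grip_width'])
snap('top','top0'); snap('side','side0')
a=cv2.imread('pics/top0.png'); cv2.imwrite('pics/top0b.png',cv2.resize(a,(800,500)))
E
```

```text
0.0 [0.19767828 0.51299985 0.2305848 ] [[ 3.59600307e-01  9.33106300e-01 -5.01738122e-04]
 [ 9.33105495e-01 -3.59600656e-01 -1.22652757e-03]
 [-1.32490596e-03 -2.71149097e-05 -9.99999122e-01]] 0.9989414357412614
```

View pics/top0.png

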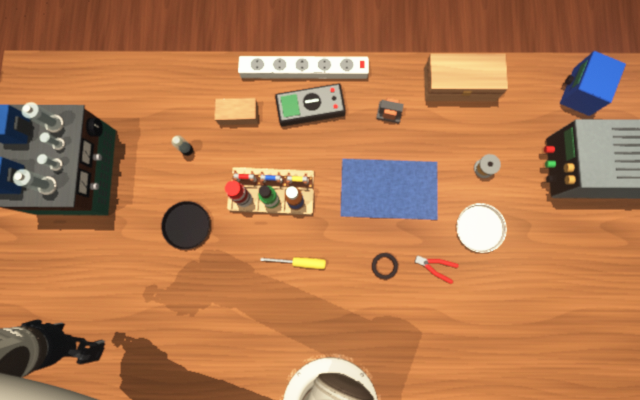

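View pics/side0.png

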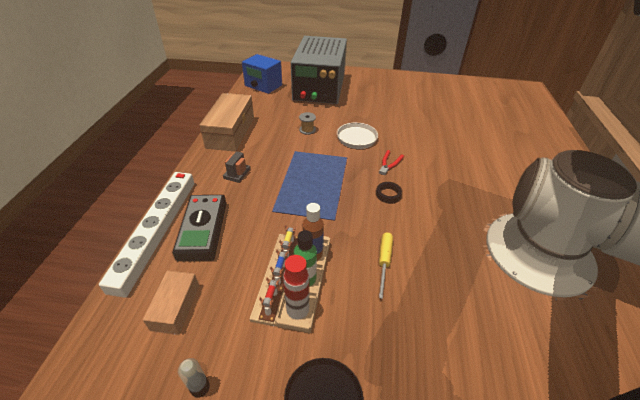

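The top picture shows the spray at (236,190), flux at (268,195) and bottle at (294,197). Behind them are the red, blue and yellow fuses at about (247,177), (271,178) and (298,179). The mat is at (390,188), the black dish at (186,225) and the white dish at (481,228). The side view agrees.

```bash
python3 - <<'E'
from h import *
W,p=cloud('top0')
hsv=cv2.cvtColor(p,cv2.COLOR_BGR2HSV)
def reg(u0,u1,v0,v1):
    m=np.zeros(p.shape[:2],bool); m[v0:v1,u0:u1]=1; return m
blue=(hsv[...,0]>100)&(hsv[...,0]<130)&(hsv[...,1]>90)&reg(330,450,150,230)
pts=W[blue]; pts=pts[~np.isnan(pts[:,0])]
print('mat',cv2.minAreaRect(pts[:,:2].astype(np.float32)),np.nanmedian(pts[:,2]))
X=W[reg(130,250,190,265)]; c=p[reg(130,250,190,265)]
k=(c.max(1)<60)&(X[:,2]<.03); print('black',cv2.minEnclosingCircle(X[k&(X[:,2]>0.002)][:,:2].astype(np.float32)),np.nanmedian(X[k],0))
X=W[reg(445,520,195,260)]; k=(X[:,2]>.009)&(X[:,2]<.03); print('white',cv2.minEnclosingCircle(X[k][:,:2].astype(np.float32)),np.nanmedian(X[k],0),k.sum())
for n,(u0,u1) in dict(spray=(222,252),flux=(253,282),bottle=(283,310)).items():
    X=W[reg(u0,u1,175,215)]; zt=np.nanmax(X[:,2]); k=X[:,2]>zt-.012; print(n,zt,X[k].mean(0),X[k].min(0),X[k].max(0),k.sum())
X=W[reg(220,325,160,220)]; 
k=(X[:,2]>.005)&(X[:,2]<.03); print('caddy',cv2.minAreaRect(X[k][:,:2].astype(np.float32)))
for n,a,b in (('red',240,256),('blue',264,281),('yel',288,307)):
    m=reg(a,b,172,184)&(hsv[...,1]>150)&((hsv[...,0]<8)|(hsv[...,0]>172) if n=='red' else (hsv[...,0]>100)&(hsv[...,0]<130) if n=='blue' else (hsv[...,0]>22)&(hsv[...,0]<35))
    X=W[m]; X=X[X[:,2]>.045]; print(n,len(X),X.mean(0),X.min(0),X.max(0))
z=np.load('pics/side0.npz');
E
python3 - <<'E'
import cv2
a=cv2.imread('pics/top0.png')[150:240,140:330]
cv2.imwrite('pics/c1.png',cv2.resize(a,None,fx=4,fy=4,interpolation=cv2.INTER_CUBIC))
E
```

```text
mat ((0.557274341583252, -0.15523795783519745), (0.25281816720962524, 0.15540702641010284), 88.40738677978516) 0.0037646550227831066
black ((0.45317837595939636, 0.3862982392311096), 0.06439116597175598) [0.45241425 0.39121555 0.00542769]
white ((0.47586482763290405, -0.4046590328216553), 0.09087856113910675) [ 0.45344721 -0.42008238  0.01554797] 358
spray 0.166665588190728 [0.52232504 0.23341802 0.16223663] [0.50559752 0.21646189 0.15476021] [0.54043598 0.25198829 0.16666559] 188
flux 0.1537522509363888 [0.5196051  0.16004081 0.14865672] [0.50637362 0.14670097 0.14190776] [0.53233508 0.17351205 0.15375225] 108
bottle 0.16236306910625756 [0.51541915 0.09399754 0.15755598] [0.50184525 0.08189381 0.15185719] [0.52826562 0.10572595 0.16236307] 102
caddy ((0.5531202554702759, 0.15912459790706635), (0.16078290343284607, 0.2786543369293213), 0.4642982482910156)
red 46 [0.57571472 0.22898377 0.05532326] [0.56912589 0.21783022 0.04833258] [0.58307541 0.23904892 0.06016197]
blue 31 [0.57320991 0.16095483 0.05654206] [0.56883782 0.14987266 0.05158149] [0.57815241 0.17126113 0.05954317]
yel 11 [0.5671651 0.0920616 0.0564962] [0.56644945 0.07945576 0.0519694 ] [0.56954068 0.1030018  0.05859363]
```

View pics/c1.png

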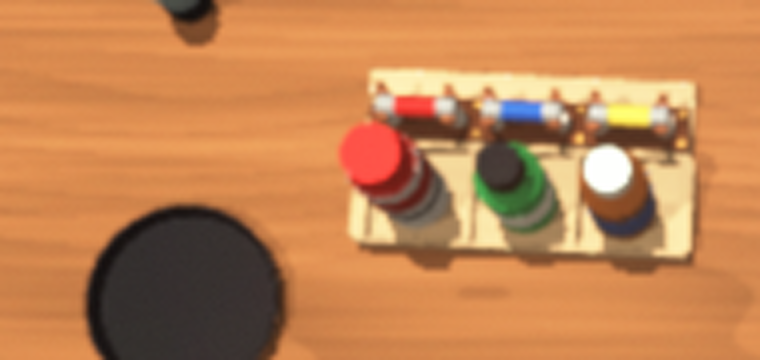

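The caddy's yaw is about -0.055 rad. I'll turn the tool so its frame lines up with the caddy, then go above the bottle.

Call:
{"method": "step_arm", "body": {"moves": "0 0 0 0 0 0.15 8;0 0 0 0 0 0.15 8;0 0 0 0 0 0.15 8;0 0 0 0 0 0.15 8;0 0 0 0 0 0.15 8;0 0 0 0 0 0.15 8;0 0 0 0 0 0.15 8;0 0 0 0 0 0.15 8"}}

```text
time: 0.9
ee_pos: [0.1977, 0.5131, 0.2309]
eef_rot: [[1.0, -0.003, -0.0], [-0.003, -1.0, -0.001], [-0.0, 0.001, -1.0]]
ft_force: [0.5, -0.1, -0.0]
grip_width: 0.937
```

```bash
cat >> h.py <<'E'
def delta(x,y,z,yaw=-0.055):
    s=read_state(); R=np.array(s['eef_rot']); d=R.T@(np.array([x,y,z])-s['ee_pos'])
    Y=np.arctan2(R[1,0],R[0,0]); print('t',round(s['time'],2),'pos',np.round(s['ee_pos'],4),'yaw',round(Y,4),'tilt',np.round(R[:2,2],4),'F',np.round(s['ft_force'],1),'w',round(s['grip_width'],3),'-> d cm',np.round(d*100,2),'wz',round(Y-yaw,4))
E
python3 -c "
from h import *
delta(.5154,.094,.231)"
```

```text
t 0.9 pos [0.1977 0.5131 0.2309] yaw -0.0032 tilt [-0.0003 -0.0007] F [ 0.5 -0.1 -0. ] w 0.937 -> d cm [3.190e+01 4.181e+01 1.000e-02] wz 0.0518
```

Call:
{"method": "step_arm", "body": {"moves": "3 4.5 0 0 0 0 8;3.5 4.5 0 0 0 0 8;3.5 4.5 0 0 0 0 8;3.5 4.5 0 0 0 0 8;3.5 4.5 0 0 0 0 8;3.5 4.5 0 0 0 0 8;3.5 4.5 0 0 0 0 8;3 3 0 0 0 0.052 8"}}

```text
time: 1.7
ee_pos: [0.4414, 0.2032, 0.2313]
eef_rot: [[0.999, -0.05, 0.0], [-0.05, -0.999, -0.0], [0.0, 0.0, -1.0]]
ft_force: [1.1, 1.0, 0.3]
grip_width: 0.941
```

```bash
python3 -c "
from h import *
delta(.5154,.094,.124)
snap('wrist','w1')"
```

```text
t 1.7 pos [0.4414 0.2032 0.2313] yaw -0.0501 tilt [ 0.0001 -0.0001] F [1.1 1.  0.3] w 0.941 -> d cm [ 7.94 10.53 10.73] wz 0.0049
```

View pics/w1.png

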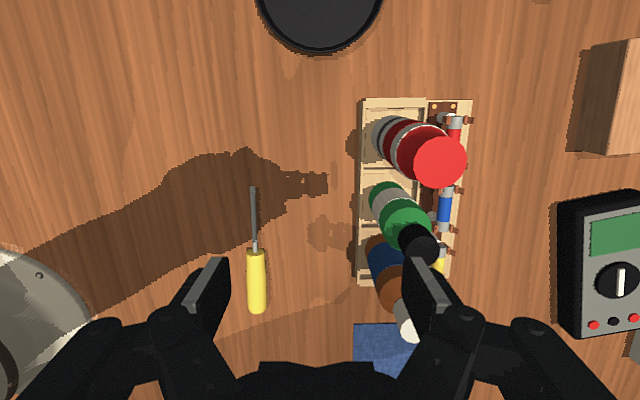

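The wrist view shows the whole caddy: red cap at (440,162), black cap at (418,243), white cap at (407,325), red fuse at (454,130) and blue fuse at (445,208). I'll measure from this view.

Run:
```python
from h import *
W,p=cloud('w1')
def circ(n,u0,u1,v0,v1,zmin):
    X=W[v0:v1,u0:u1].reshape(-1,3); zt=np.nanpercentile(X[:,2][X[:,2]>zmin],95); k=abs(X[:,2]-zt)<.004
    c,r=cv2.minEnclosingCircle(X[k][:,:2].astype(np.float32)); print(n,np.round(c,4),round(r,4),round(zt,4),X[k][:,:2].mean(0).round(4))
circ('spray',410,470,130,190,.14);circ('flux',398,441,222,264,.13);circ('bottle',395,416,305,342,.14)
hsv=cv2.cvtColor(p,cv2.COLOR_BGR2HSV)
for n,(u0,u1,v0,v1),f in (('red',(447,464,110,145),lambda h:(h<8)|(h>172)),('blue',(435,455,185,228),lambda h:(h>100)&(h<130))):
    m=np.zeros(p.shape[:2],bool); m[v0:v1,u0:u1]=1
    m&=f(hsv[...,0])&(hsv[...,1]>120)&(W[...,2]>.045)&(W[...,2]<.07); X=W[m]; print(n,len(X),X.mean(0).round(4),X.min(0).round(4),X.max(0).round(4),np.percentile(X,95,axis=0).round(4))
    k=X[:,2]>X[:,2].max()-.002; print(X[k].mean(0).round(4))
```

```text
spray [0.5261 0.2356] 0.0183 0.1625 [0.5255 0.2362]
flux [0.4853 0.211 ] 0.0038 0.2491 [0.4848 0.2126]
bottle [0.4814 0.1954] 0.0049 0.2645 [0.4812 0.1952]
red 129 [0.5784 0.24   0.055 ] [0.5725 0.2326 0.0507] [0.5855 0.2444 0.0577] [0.5843 0.2443 0.0567]
[0.5789 0.2396 0.0563]
blue 302 [0.5744 0.1613 0.0547] [0.5686 0.1477 0.0485] [0.5821 0.1746 0.0581] [0.5804 0.1731 0.0568]
[0.5758 0.1623 0.0566]
```

Call:
{"method": "step_arm", "body": {"moves": "4.1 4.2 0 0 0 0 8;4 4.1 0 0 0 0 8;0 2.1 0 0 0 0 8;0 0 4 0 0 0 8;0 0 3.5 0 0 0 8;0 0 2.2 0 0 0 8;0 0 1 0 0 0 8;0 0 0 0 0 0 8"}}

```text
time: 2.55
ee_pos: [0.5051, 0.1096, 0.1231]
eef_rot: [[0.999, -0.049, -0.002], [-0.049, -0.999, -0.0], [-0.002, 0.001, -1.0]]
ft_force: [0.1, -0.2, -0.3]
grip_width: 0.94
```

```bash
python3 -c "
from h import *
delta(.517,.095,.124)
snap('wrist','w2')"
```

```text
t 2.55 pos [0.5051 0.1096 0.1231] yaw -0.0489 tilt [-0.0022 -0.0005] F [ 0.1 -0.2 -0.3] w 0.94 -> d cm [ 1.26  1.4  -0.09] wz 0.0061
```

View pics/w2.png

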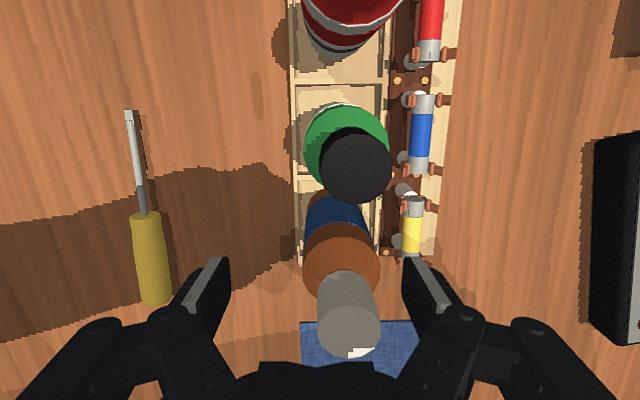

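The cap is between the fingers at about (348,310), and the arm is about 1.3 cm short in x and y. I'll correct that and then close.

Call:
{"method": "step_arm", "body": {"moves": "0.6 0.7 0 0 0 0 8;0.6 0.7 0 0 0 0 8;0 0 0 0 0 0 8;0 0 0 0 0 0 2;0 0 0 0 0 0 2;0 0 0 0 0 0 2;0 0 0 0 0 0 2;0 0 0 0 0 0 2"}}

```text
time: 3.4
ee_pos: [0.5172, 0.0952, 0.1245]
eef_rot: [[0.999, -0.049, 0.001], [-0.049, -0.999, 0.0], [0.0, -0.0, -1.0]]
ft_force: [1.4, 0.0, 2.3]
grip_width: 0.297
```

```bash
python3 -c "
from h import *
delta(.517,.095,.124)"
```

```text
t 3.4 pos [0.5172 0.0952 0.1245] yaw -0.0488 tilt [0.0005 0.    ] F [1.4 0.  2.3] w 0.297 -> d cm [-0.02  0.02  0.05] wz 0.0062
```

Call:
{"method": "step_arm", "body": {"moves": "0 0 0 0 0 0 2;0 0 -1 0 0 0 2;0 0 -2 0 0 0 2;0 0 -2.5 0 0 0 2;0 0 -1 0 0 0 2;0.3 2 0 0 0 0 2;0.5 3 0 0 0 0 2;0.5 3.5 0 0 0 0 2"}}

```text
time: 4.2
ee_pos: [0.5259, 0.0092, 0.1891]
eef_rot: [[0.999, -0.047, -0.0], [-0.047, -0.999, 0.0], [-0.0, -0.0, -1.0]]
ft_force: [0.5, -1.2, -1.2]
grip_width: 0.297
```

Call:
{"method": "step_arm", "body": {"moves": "0.6 3.5 0 0 0 0 2;0.6 3.5 0 0 0 0 2;0.6 3.5 0 0 0 0 2;0.6 3.5 0 0 0 0 2;0.6 3.5 0 0 0 0 2;0.5 3 0 0 0 0 2;0.3 2 0 0 0 0 2;0 0 0 0 0 0 2"}}

```text
time: 5.0
ee_pos: [0.5526, -0.2193, 0.1883]
eef_rot: [[0.999, -0.052, -0.001], [-0.052, -0.999, 0.0], [-0.001, 0.0, -1.0]]
ft_force: [0.1, 0.6, -0.9]
grip_width: 0.298
```

```bash
python3 -c "
from h import *
delta(.553,-.235,.117)
snap('side','s1')
W,p=cloud('s1')"
```

```text
t 5.0 pos [ 0.5526 -0.2193  0.1883] yaw -0.0516 tilt [-0.0013  0.    ] F [ 0.1  0.6 -0.9] w 0.298 -> d cm [0.13 1.57 7.13] wz 0.0034
```

View pics/s1.png

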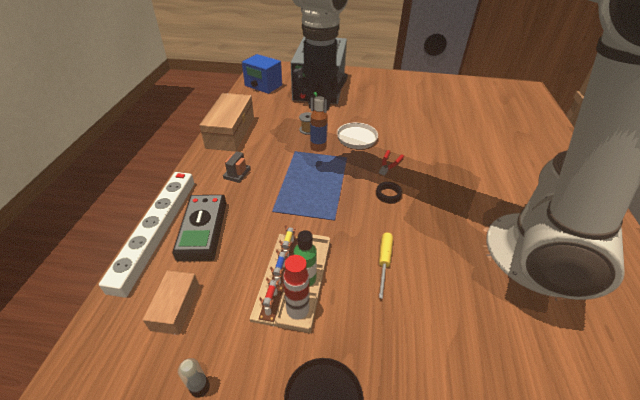

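The bottle is held upright above the mat's far end, at about (319,130) in the side view. Next I'll set it down.

Call:
{"method": "step_arm", "body": {"moves": "0 0.8 1.5 0 0 0 2;0 0.7 2 0 0 0 2;0 0 2 0 0 0 2;0 0 1 0 0 0 2;0 0 0.4 0 0 0 2;0 0 0.2 0 0 0 2;0 0 0 0 0 0 2;0 0 0 0 0 0 2"}}

```text
time: 5.85
ee_pos: [0.5525, -0.232, 0.1192]
eef_rot: [[0.999, -0.049, 0.001], [-0.049, -0.999, -0.0], [0.001, 0.0, -1.0]]
ft_force: [-0.2, -0.2, -2.0]
grip_width: 0.298
```

```bash
python3 -c "
from h import *
delta(.553,-.235,.116)"
```

```text
t 5.85 pos [ 0.5525 -0.232   0.1192] yaw -0.0488 tilt [ 0.0012 -0.0005] F [-0.2 -0.2 -2. ] w 0.298 -> d cm [0.06 0.29 0.32] wz 0.0062
```

Call:
{"method": "step_arm", "body": {"moves": "0 0 0.15 0 0 0 2;0 0 0.1 0 0 0 2;0 0 0.05 0 0 0 2;0 0 0 0 0 0 2"}}

```text
time: 6.25
ee_pos: [0.5522, -0.2321, 0.1155]
eef_rot: [[0.999, -0.049, 0.0], [-0.049, -0.999, -0.0], [0.0, 0.0, -1.0]]
ft_force: [-0.2, 0.2, 0.6]
grip_width: 0.303
```

Call:
{"method": "step_arm", "body": {"moves": "0 0 0 0 0 0 4;0 0 0 0 0 0 6;0 0 0 0 0 0 8;0 0 -1 0 0 0 8;0 0 -2.5 0 0 0 8;0 0 -3 0 0 0 8;0 0 -3 0 0 0 8;0 0 -1 0 0 0 8"}}

```text
time: 7.05
ee_pos: [0.5529, -0.2323, 0.2245]
eef_rot: [[0.999, -0.049, 0.005], [-0.049, -0.999, -0.002], [0.005, 0.002, -1.0]]
ft_force: [-0.1, -0.8, -0.1]
grip_width: 0.939
```

Call:
{"method": "step_arm", "body": {"moves": "-0.6 -4 0 0 0 0 8;-0.6 -4 0 0 0 0 8;-0.6 -4 0 0 0 0 8;-0.6 -4 0 0 0 0 8;-0.6 -4 0 0 0 0 8;-0.6 -4 0 0 0 0 8;-0.6 -4 0 0 0 0 8;-0.6 -4 0 0 0 0 8"}}

```text
time: 7.85
ee_pos: [0.5193, 0.0915, 0.2203]
eef_rot: [[0.999, -0.049, -0.0], [-0.049, -0.999, -0.0], [-0.0, 0.0, -1.0]]
ft_force: [0.8, 0.7, 0.2]
grip_width: 0.934
```

Call:
{"method": "step_arm", "body": {"moves": "-0.5 -3.5 0 0 0 0 8;-0.5 -2.5 0 0 0 0 8;0 0 0 0 0 0 8"}}

```text
time: 8.15
ee_pos: [0.5122, 0.153, 0.22]
eef_rot: [[0.999, -0.046, -0.001], [-0.046, -0.999, 0.0], [-0.001, -0.0, -1.0]]
ft_force: [0.5, -0.5, -0.7]
grip_width: 0.933
```

```bash
python3 -c "
from h import *
delta(.5205,.161,.115)"
```

```text
t 8.15 pos [0.5122 0.153  0.22  ] yaw -0.0456 tilt [-0.0006  0.0004] F [ 0.5 -0.5 -0.7] w 0.933 -> d cm [ 0.8  -0.84 10.5 ] wz 0.0094
```

Call:
{"method": "step_arm", "body": {"moves": "0.4 -0.4 0 0 0 0 8;0.3 -0.3 0 0 0 0 8;0 0 3 0 0 0 8;0 0 3.5 0 0 0 8;0 0 2.5 0 0 0 8;0 0 1.2 0 0 0 8;0 0 0 0 0 0 8;0 0 0 0 0 0 8"}}

```text
time: 8.95
ee_pos: [0.5208, 0.1568, 0.1195]
eef_rot: [[0.999, -0.05, 0.001], [-0.05, -0.999, 0.0], [0.001, -0.0, -1.0]]
ft_force: [-0.1, -0.6, 0.9]
grip_width: 0.936
```

```bash
python3 -c "
from h import *
delta(.5205,.161,.115)
snap('wrist','w3')"
```

```text
t 8.95 pos [0.5208 0.1568 0.1195] yaw -0.0497 tilt [0.0012 0.0003] F [-0.1 -0.6  0.9] w 0.936 -> d cm [-0.05 -0.42  0.45] wz 0.0053
```

View pics/w3.png

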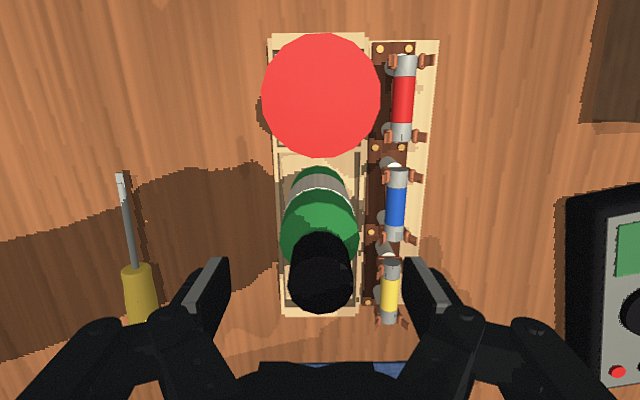

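The flux cap at (320,275) is centred between the fingers. I'll correct the small offset, grip and lift.

Call:
{"method": "step_arm", "body": {"moves": "0 -0.4 0.4 0 0 0 8;0 0 0 0 0 0 8;0 0 0 0 0 0 2;0 0 0 0 0 0 2;0 0 0 0 0 0 2;0 0 0 0 0 0 2;0 0 0 0 0 0 2;0 0 0 0 0 0 2"}}

```text
time: 9.8
ee_pos: [0.5207, 0.161, 0.1146]
eef_rot: [[0.999, -0.049, 0.001], [-0.049, -0.999, 0.0], [0.001, -0.0, -1.0]]
ft_force: [2.1, -0.5, 2.3]
grip_width: 0.311
```

Call:
{"method": "step_arm", "body": {"moves": "0 0 -1 0 0 0 2;0 0 -2 0 0 0 2;0 0 -2.5 0 0 0 2;0 0 -1 0 0 0 2;0.3 2 0 0 0 0 2;0.6 3 0 0 0 0 2;0.6 3.5 0 0 0 0 2;0.6 3.5 0 0 0 0 2"}}

```text
time: 10.6
ee_pos: [0.5352, 0.0391, 0.1789]
eef_rot: [[0.999, -0.048, -0.001], [-0.048, -0.999, 0.0], [-0.001, 0.0, -1.0]]
ft_force: [-0.1, 1.1, -2.8]
grip_width: 0.313
```

Call:
{"method": "step_arm", "body": {"moves": "0.6 3.5 0 0 0 0 2;0.6 3.5 0 0 0 0 2;0.6 3.5 0 0 0 0 2;0.6 3.5 0 0 0 0 2;0.6 3 0 0 0 0 2;0.3 2 0 0 0 0 2;0 1 0 0 0 0 2;0 0 0 0 0 0 2"}}

```text
time: 11.4
ee_pos: [0.5582, -0.162, 0.1788]
eef_rot: [[0.999, -0.05, -0.001], [-0.05, -0.999, 0.0], [-0.001, -0.0, -1.0]]
ft_force: [-0.5, -1.3, -0.9]
grip_width: 0.313
```

```bash
python3 -c "
from h import *
delta(.555,-.155,.106)"
```

```text
t 11.4 pos [ 0.5582 -0.162   0.1788] yaw -0.0505 tilt [-0.0011  0.0004] F [-0.5 -1.3 -0.9] w 0.313 -> d cm [-0.35 -0.68  7.28] wz 0.0045
```

Call:
{"method": "step_arm", "body": {"moves": "-0.2 -0.4 1.5 0 0 0 2;-0.1 -0.3 2 0 0 0 2;0 0 2 0 0 0 2;0 0 1 0 0 0 2;0 0 0.4 0 0 0 2;0 0 0.1 0 0 0 2;0 0 0 0 0 0 2;0 0 0 0 0 0 2"}}

```text
time: 12.2
ee_pos: [0.5564, -0.1542, 0.1102]
eef_rot: [[0.999, -0.049, 0.001], [-0.049, -0.999, -0.0], [0.001, 0.0, -1.0]]
ft_force: [0.3, -1.1, -1.3]
grip_width: 0.315
```

Call:
{"method": "step_arm", "body": {"moves": "0 0 0.2 0 0 0 2;0 0 0.15 0 0 0 2;0 0 0.08 0 0 0 2;0 0 0 0 0 0 2;0 0 0 0 0 0 2"}}

```text
time: 12.7
ee_pos: [0.5562, -0.1542, 0.1056]
eef_rot: [[0.999, -0.049, 0.001], [-0.049, -0.999, -0.0], [0.001, 0.0, -1.0]]
ft_force: [0.0, 0.8, 5.3]
grip_width: 0.315
```

Call:
{"method": "step_arm", "body": {"moves": "0 0 0 0 0 0 4;0 0 0 0 0 0 6;0 0 0 0 0 0 8;0 0 -1 0 0 0 8;0 0 -2.5 0 0 0 8;0 0 -3.5 0 0 0 8;0 0 -3.5 0 0 0 8;0 0 -1 0 0 0 8"}}

```text
time: 13.5
ee_pos: [0.5569, -0.1544, 0.2248]
eef_rot: [[0.999, -0.049, 0.005], [-0.049, -0.999, -0.001], [0.006, 0.001, -1.0]]
ft_force: [0.4, -0.1, 0.5]
grip_width: 0.939
```

Call:
{"method": "step_arm", "body": {"moves": "-0.6 -4 0 0 0 0 8;-0.6 -4 0 0 0 0 8;-0.6 -4 0 0 0 0 8;-0.6 -4 0 0 0 0 8;-0.6 -4 0 0 0 0 8;-0.5 -4 0 0 0 0 8;-0.5 -4 0 0 0 0 8;-0.5 -4 0 0 0 0 8"}}

```text
time: 14.3
ee_pos: [0.5262, 0.1693, 0.2201]
eef_rot: [[0.999, -0.049, 0.0], [-0.049, -0.999, -0.0], [0.0, 0.0, -1.0]]
ft_force: [-0.6, -0.2, -0.1]
grip_width: 0.938
```

Call:
{"method": "step_arm", "body": {"moves": "-0.4 -3.3 0 0 0 0 8;-0.3 -2 0 0 0 0 8;0 -1 0 0 0 0 8;0 0 0 0 0 0 8;0 0 0 0 0 0 8"}}

```text
time: 14.8
ee_pos: [0.5229, 0.2303, 0.2199]
eef_rot: [[0.999, -0.049, -0.0], [-0.049, -0.999, -0.0], [-0.0, 0.0, -1.0]]
ft_force: [0.1, -0.3, 0.2]
grip_width: 0.933
```

```bash
python3 -c "
from h import *
delta(.524,.2345,.128)"
```

```text
t 14.8 pos [0.5229 0.2303 0.2199] yaw -0.0493 tilt [-0.0002 -0.0004] F [ 0.1 -0.3  0.2] w 0.933 -> d cm [ 0.09 -0.43  9.19] wz 0.0057
```

Call:
{"method": "step_arm", "body": {"moves": "0.1 -0.4 1 0 0 0 8;0 0 3 0 0 0 8;0 0 3 0 0 0 8;0 0 1.6 0 0 0 8;0 0 0.5 0 0 0 8;0 0 0 0 0 0 8;0 0 0 0 0 0 3;0 0 0 0 0 0 3"}}

```text
time: 15.6
ee_pos: [0.5246, 0.235, 0.1302]
eef_rot: [[0.999, -0.049, 0.002], [-0.049, -0.999, 0.001], [0.002, -0.001, -1.0]]
ft_force: [0.1, -0.6, -0.9]
grip_width: 0.618
```

Call:
{"method": "step_arm", "body": {"moves": "0 0 0 0 0 0 2;0 0 0 0 0 0 2;0 0 0 0 0 0 2;0 0 0 0 0 0 2;0 0 0 0 0 0 2;0 0 0 0 0 0 2"}}

```text
time: 16.2
ee_pos: [0.5248, 0.2352, 0.1303]
eef_rot: [[0.999, -0.049, 0.003], [-0.049, -0.999, 0.001], [0.003, -0.001, -1.0]]
ft_force: [2.6, -0.3, 5.9]
grip_width: 0.405
```

```bash
python3 -c "
from h import *
delta(.524,.2345,.128)"
```

```text
t 16.2 pos [0.5248 0.2352 0.1303] yaw -0.049 tilt [0.0027 0.0009] F [ 2.6 -0.3  5.9] w 0.405 -> d cm [-0.08  0.07  0.23] wz 0.006
```

Call:
{"method": "step_arm", "body": {"moves": "0 0 -1 0 0 0 2;0 0 -2 0 0 0 2;0 0 -2.5 0 0 0 2;0 0 -1 0 0 0 2;0.3 2 0 0 0 0 2;0.6 3 0 0 0 0 2;0.6 3.5 0 0 0 0 2;0.6 3.5 0 0 0 0 2"}}

```text
time: 17.0
ee_pos: [0.5388, 0.113, 0.1934]
eef_rot: [[0.999, -0.048, -0.001], [-0.048, -0.999, -0.0], [-0.001, 0.0, -1.0]]
ft_force: [1.6, 0.9, -1.2]
grip_width: 0.408
```

Call:
{"method": "step_arm", "body": {"moves": "0.5 3.5 0 0 0 0 2;0.5 3.5 0 0 0 0 2;0.5 3.5 0 0 0 0 2;0.5 3.5 0 0 0 0 2;0.5 3 0 0 0 0 2;0.3 2 0 0 0 0 2;0 0 0 0 0 0 2;0 0 0 0 0 0 2"}}

```text
time: 17.8
ee_pos: [0.5575, -0.0772, 0.1935]
eef_rot: [[0.999, -0.05, -0.001], [-0.05, -0.999, 0.0], [-0.001, -0.0, -1.0]]
ft_force: [0.1, 0.3, -1.6]
grip_width: 0.409
```

```bash
python3 -c "
from h import *
delta(.557,-.075,.1215)"
```

```text
t 17.8 pos [ 0.5575 -0.0772  0.1935] yaw -0.05 tilt [-0.0011  0.0005] F [ 0.1  0.3 -1.6] w 0.409 -> d cm [-0.05 -0.21  7.2 ] wz 0.005
```

Call:
{"method": "step_arm", "body": {"moves": "0 0 1.5 0 0 0 2;0 0 2 0 0 0 2;0 0 2 0 0 0 2;0 0 1.1 0 0 0 2;0 0 0.3 0 0 0 2;0 0 0.1 0 0 0 2;0 0 0 0 0 0 2;0 0 0 0 0 0 2"}}

```text
time: 18.6
ee_pos: [0.5582, -0.0771, 0.1249]
eef_rot: [[0.999, -0.049, 0.001], [-0.049, -0.999, -0.0], [0.001, 0.0, -1.0]]
ft_force: [0.6, -0.4, -1.4]
grip_width: 0.407
```

Call:
{"method": "step_arm", "body": {"moves": "0 0 0.15 0 0 0 2;0 0 0.12 0 0 0 2;0 0 0.05 0 0 0 2;0 0 0 0 0 0 2;0 0 0 0 0 0 2"}}

```text
time: 19.1
ee_pos: [0.558, -0.0772, 0.1213]
eef_rot: [[0.999, -0.049, 0.001], [-0.049, -0.999, -0.0], [0.001, 0.0, -1.0]]
ft_force: [0.2, 0.2, 2.9]
grip_width: 0.403
```

Call:
{"method": "step_arm", "body": {"moves": "0 0 0 0 0 0 4;0 0 0 0 0 0 6;0 0 0 0 0 0 8;0 0 -1 0 0 0 8;0 0 -2.5 0 0 0 8;0 0 -3.5 0 0 0 8;0 -0.5 -2.5 0 0 0 8;0 -2 0 0 0 0 8"}}

```text
time: 19.9
ee_pos: [0.5601, -0.0531, 0.2206]
eef_rot: [[0.999, -0.051, 0.006], [-0.051, -0.999, -0.001], [0.006, 0.001, -1.0]]
ft_force: [-0.1, 0.8, 0.0]
grip_width: 0.937
```

Call:
{"method": "step_arm", "body": {"moves": "0 -4 0 0 0 0 8;0 -4 0 0 0 0 8;0 -4 0 0 0 0 8;0 -4 0 0 0 0 6;0 -4 0 0 0 0 6;0 -3 2 0 0 0 5;0 -2.5 3 0 0 0 5;0 -1.5 3 0 0 0 5"}}

```text
time: 20.7
ee_pos: [0.5724, 0.2197, 0.1358]
eef_rot: [[0.999, -0.047, 0.001], [-0.047, -0.999, 0.001], [0.001, -0.001, -1.0]]
ft_force: [-0.5, -0.1, 0.6]
grip_width: 0.589
```

```bash
python3 -c "
from h import *
delta(.577,.230,.036)
snap('wrist','w4');snap('top','t4')
a=cv2.imread('pics/w4.png');b=cv2.imread('pics/t4.png')[130:270,140:460]
cv2.imwrite('pics/m4.png',np.vstack([a[:320],cv2.resize(b,(640,280))]))"
```

```text
t 20.7 pos [0.5724 0.2197 0.1358] yaw -0.0475 tilt [0.0014 0.0008] F [-0.5 -0.1  0.6] w 0.589 -> d cm [ 0.4  -1.04  9.98] wz 0.0075
```

View pics/m4.png

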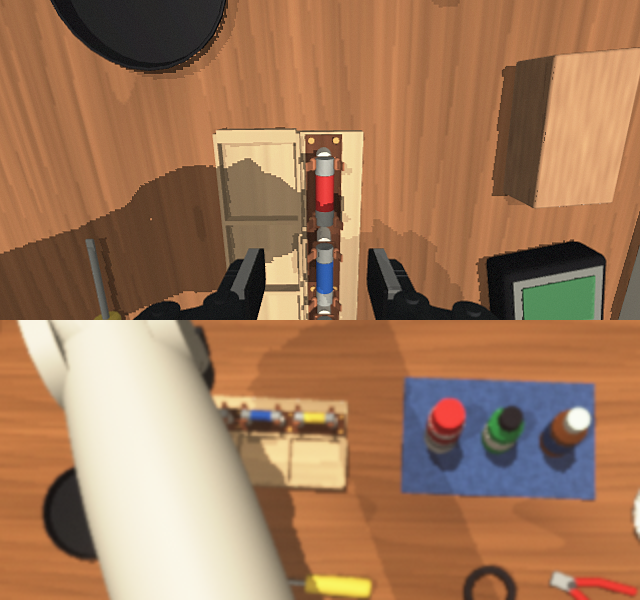

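The top crop shows all three containers upright on the mat. The wrist view shows the red fuse at (325,190) and the blue at (325,275), lying parallel to the pads. I'll refine the fuse positions.

```bash
cat > f.py <<'E'
from h import *
def fuses(name):
    W,p=cloud(name); hsv=cv2.cvtColor(p,cv2.COLOR_BGR2HSV); h=hsv[...,0]
    for n,f in (('red',(h<8)|(h>172)),('blue',(h>105)&(h<130))):
        m=f&(hsv[...,1]>130)&(W[...,2]>.04)&(W[...,2]<.07)&(W[...,0]>.55)&(W[...,0]<.6)&(W[...,1]>.12)
        X=W[m]
        if len(X)>20:
            lo,hi=np.percentile(X,[3,97],axis=0); print(n,len(X),'mid',((lo+hi)/2).round(4),'lo',lo.round(4),'hi',hi.round(4),'top',X[:,2].max().round(4))
E
python3 -c "
from f import *
fuses('w4')"
```

```text
red 667 mid [0.5793 0.231  0.0538] lo [0.5727 0.2183 0.0504] hi [0.5859 0.2437 0.0572] top 0.0643
blue 491 mid [0.5765 0.1611 0.0541] lo [0.5703 0.1485 0.0513] hi [0.5828 0.1737 0.0569] top 0.0574
```

Call:
{"method": "step_arm", "body": {"moves": "0.6 -1.2 0 0 0 0 4.5;0 0 2.5 0 0 0 4.5;0 0 3 0 0 0 4.5;0 0 2 0 0 0 4.5;0 0 1 0 0 0 4.5;0 0 0.4 0 0 0 4.5;0 0 0 0 0 0 4.5;0 0 0 0 0 0 4.5"}}

```text
time: 21.6
ee_pos: [0.5795, 0.2294, 0.0484]
eef_rot: [[0.999, -0.049, 0.002], [-0.049, -0.999, 0.001], [0.002, -0.001, -1.0]]
ft_force: [-0.0, -0.6, 0.3]
grip_width: 0.528
```

```bash
python3 -c "
from h import *
delta(.5785,.231,.036)"
```

```text
t 21.6 pos [0.5795 0.2294 0.0484] yaw -0.0492 tilt [0.0019 0.0008] F [-0.  -0.6  0.3] w 0.528 -> d cm [-0.11 -0.16  1.24] wz 0.0058
```

Call:
{"method": "step_arm", "body": {"moves": "-0.1 -0.15 0.8 0 0 0 4.5;0 0 0.35 0 0 0 4.5;0 0 0 0 0 0 4.5;0 0 0 0 0 0 1;0 0 0 0 0 0 1;0 0 0 0 0 0 1;0 0 0 0 0 0 1;0 0 0 0 0 0 1"}}

```text
time: 22.4
ee_pos: [0.5783, 0.2308, 0.0356]
eef_rot: [[0.999, -0.049, 0.001], [-0.049, -0.999, 0.0], [0.001, -0.0, -1.0]]
ft_force: [2.6, -0.3, -0.5]
grip_width: 0.138
```

```bash
python3 -c "
from h import *
delta(.5785,.231,.036)"
```

```text
t 22.4 pos [0.5783 0.2308 0.0356] yaw -0.0491 tilt [0.001  0.0001] F [ 2.6 -0.3 -0.5] w 0.138 -> d cm [ 0.02 -0.02 -0.04] wz 0.0059
```

Call:
{"method": "step_arm", "body": {"moves": "0 0 0 0 0 0 1;0 0 -0.4 0 0 0 1;0 0 -0.4 0 0 0 1;0 0 -0.6 0 0 0 1;0 0 -1.5 0 0 0 1;0 0 -2.5 0 0 0 1;0 0 -2 0 0 0 1;0 0 0 0 0 0 1"}}

```text
time: 23.2
ee_pos: [0.5789, 0.2314, 0.1137]
eef_rot: [[0.999, -0.049, 0.004], [-0.049, -0.999, 0.002], [0.004, -0.002, -1.0]]
ft_force: [0.1, -0.0, -0.8]
grip_width: 0.131
```

Call:
{"method": "step_arm", "body": {"moves": "-1.5 -1.8 0 0 0 0 1;-2.5 -2.8 0 0 0 0 1;-2.5 -2.8 0 0 0 0 1;-2.5 -2.8 0 0 0 0 1;-2.5 -2.8 0 0 0 0 1;-1.6 -2 0 0 0 0 1;0 0 0 0 0 0 1;0 0 0 0 0 0 1"}}

```text
time: 24.0
ee_pos: [0.4538, 0.3871, 0.1091]
eef_rot: [[0.999, -0.048, -0.001], [-0.048, -0.999, -0.001], [-0.001, 0.001, -1.0]]
ft_force: [0.6, -0.2, -1.2]
grip_width: 0.132
```

```bash
python3 -c "
from h import *
delta(.453,.388,.008)
snap('wrist','w5')"
```

```text
t 24.0 pos [0.4538 0.3871 0.1091] yaw -0.0476 tilt [-0.0005 -0.0006] F [ 0.6 -0.2 -1.2] w 0.132 -> d cm [-0.08 -0.09 10.11] wz 0.0074
```

View pics/w5.png

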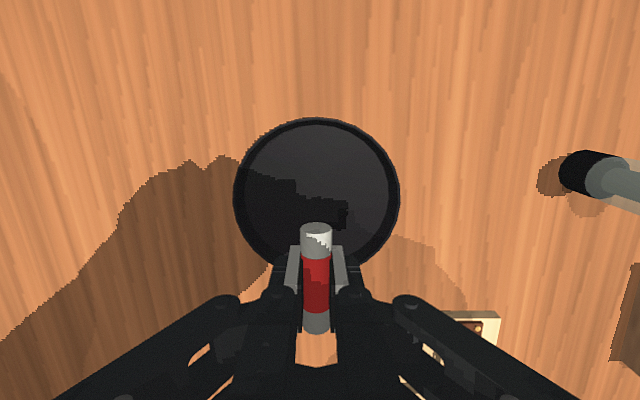

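The red fuse is held level at (316,275), lined up with the dish centre at column 316. I'll lower it and release.

Call:
{"method": "step_arm", "body": {"moves": "0 0 2.5 0 0 0 1;0 0 3 0 0 0 1;0 0 2.3 0 0 0 1;0 0 1 0 0 0 1;0 0 0.4 0 0 0 1;0 0 0 0 0 0 1;0 0 0 0 0 0 1;0 0 0 0 0 0 1"}}

```text
time: 24.85
ee_pos: [0.455, 0.3874, 0.0186]
eef_rot: [[0.999, -0.049, 0.001], [-0.049, -0.999, 0.001], [0.001, -0.001, -1.0]]
ft_force: [0.2, 0.7, -0.4]
grip_width: 0.132
```

Call:
{"method": "step_arm", "body": {"moves": "0 0 0.6 0 0 0 1;0 0 0.4 0 0 0 1;0 0 0 0 0 0 1;0 0 0 0 0 0 2;0 0 0 0 0 0 3;0 0 0 0 0 0 3;0 0 0 0 0 0 3;0 0 0 0 0 0 3"}}

```text
time: 25.65
ee_pos: [0.4544, 0.3871, 0.0074]
eef_rot: [[0.999, -0.049, 0.0], [-0.049, -0.999, 0.0], [0.0, -0.0, -1.0]]
ft_force: [0.4, -0.0, -0.4]
grip_width: 0.35
```

Call:
{"method": "step_arm", "body": {"moves": "0 0 -1 0 0 0 3;0 0 -2.5 0 0 0 3;0 0 -3 0 0 0 3.5;0 0 -2.5 0 0 0 4;0 0 -1.5 0 0 0 4;0 0 0 0 0 0 4"}}

```text
time: 26.25
ee_pos: [0.4552, 0.3878, 0.115]
eef_rot: [[0.999, -0.049, 0.003], [-0.049, -0.999, 0.003], [0.003, -0.003, -1.0]]
ft_force: [0.2, -0.5, 0.2]
grip_width: 0.47
```

```bash
python3 -c "
from h import *
delta(.576,.161,.115)
snap('wrist','w6')
W,p=cloud('w6');hsv=cv2.cvtColor(p,cv2.COLOR_BGR2HSV);h=hsv[...,0]
m=((h<5)|(h>174))&(hsv[...,1]>150)&(W[...,1]>.3)&(W[...,2]<.05);X=W[m];print(len(X),np.median(X,0))"
```

```text
t 26.25 pos [0.4552 0.3878 0.115 ] yaw -0.049 tilt [0.0031 0.0026] F [ 0.2 -0.5  0.2] w 0.47 -> d cm [ 1.317e+01  2.206e+01 -2.000e-02] wz 0.006
542 [0.45432924 0.38706563 0.01625939]
```

The red fuse lies in the black dish at (0.454, 0.387). Next is the blue fuse.

Call:
{"method": "step_arm", "body": {"moves": "1.5 2.2 0 0 0 0 4.5;2 3.4 0 0 0 0 4.5;2 3.5 0 0 0 0 4.5;2 3.5 0 0 0 0 4.5;2 3.5 0 0 0 0 4.5;2 3 0 0 0 0 4.5;1.3 2 0 0 0 0 4.5;0.3 0.8 0 0 0 0 4.5"}}

```text
time: 27.1
ee_pos: [0.5747, 0.1596, 0.1102]
eef_rot: [[0.999, -0.051, -0.002], [-0.051, -0.999, -0.001], [-0.002, 0.001, -1.0]]
ft_force: [0.4, 0.3, 0.5]
grip_width: 0.526
```

Call:
{"method": "step_arm", "body": {"moves": "0 0 1 0 0 0 4.5;0 0 1 0 0 0 4.5;0 0 1 0 0 0 4.5;0 0 0 0 0 0 4.5;0 0 0 0 0 0 4.5"}}

```text
time: 27.6
ee_pos: [0.5739, 0.1625, 0.0818]
eef_rot: [[0.999, -0.048, -0.001], [-0.048, -0.999, -0.0], [-0.001, 0.0, -1.0]]
ft_force: [0.2, -0.1, 0.3]
grip_width: 0.531
```

```bash
python3 -c "
from f import *
delta(.5757,.161,.036)
snap('wrist','w7')
fuses('w7')"
```

```text
t 27.6 pos [0.5739 0.1625 0.0818] yaw -0.0479 tilt [-0.0008 -0.0001] F [ 0.2 -0.1  0.3] w 0.531 -> d cm [0.19 0.14 4.58] wz 0.0071
blue 943 mid [0.5767 0.1611 0.0543] lo [0.5705 0.1484 0.0515] hi [0.5828 0.1737 0.057 ] top 0.0577
```

Call:
{"method": "step_arm", "body": {"moves": "0.2 0.15 1 0 0 0 4.5;0 0 1.5 0 0 0 4.5;0 0 1.2 0 0 0 4.5;0 0 0.7 0 0 0 4.5;0 0 0.2 0 0 0 4.5;0 0 0 0 0 0 4.5;0 0 0 0 0 0 4.5;0 0 0 0 0 0 4.5"}}

```text
time: 28.45
ee_pos: [0.5767, 0.1604, 0.0369]
eef_rot: [[0.999, -0.049, 0.001], [-0.049, -0.999, 0.0], [0.001, -0.0, -1.0]]
ft_force: [0.6, -0.2, -0.1]
grip_width: 0.524
```

```bash
python3 -c "
from h import *
delta(.5759,.161,.036)"
```

```text
t 28.45 pos [0.5767 0.1604 0.0369] yaw -0.049 tilt [0.0009 0.0003] F [ 0.6 -0.2 -0.1] w 0.524 -> d cm [-0.09 -0.06  0.09] wz 0.006
```

Call:
{"method": "step_arm", "body": {"moves": "-0.05 0 0.1 0 0 0 4.5;0 0 0 0 0 0 1;0 0 0 0 0 0 1;0 0 0 0 0 0 1;0 0 0 0 0 0 1;0 0 0 0 0 0 1;0 0 0 0 0 0 1;0 0 -0.4 0 0 0 1"}}

```text
time: 29.25
ee_pos: [0.5758, 0.1602, 0.0384]
eef_rot: [[0.999, -0.049, -0.001], [-0.049, -0.999, -0.0], [-0.001, 0.0, -1.0]]
ft_force: [3.8, 0.3, -5.7]
grip_width: 0.136
```

Call:
{"method": "step_arm", "body": {"moves": "0 0 -0.4 0 0 0 1;0 0 -0.6 0 0 0 1;0 0 -1.5 0 0 0 1;0 0 -3 0 0 0 1;0 0 -3.5 0 0 0 1;0 0 -3.5 0 0 0 1;0 0 -3.5 0 0 0 1;0 0 -1.5 0 0 0 1"}}

```text
time: 30.05
ee_pos: [0.5763, 0.1605, 0.2197]
eef_rot: [[0.999, -0.049, 0.005], [-0.049, -0.999, 0.002], [0.005, -0.002, -1.0]]
ft_force: [1.2, 1.1, -0.0]
grip_width: 0.131
```

```bash
python3 -c "
from f import *
W,p=cloud('top0'); hsv=cv2.cvtColor(p,cv2.COLOR_BGR2HSV)
m=np.zeros(p.shape[:2],np.uint8); m[195:265,450:515]=1; m&=((hsv[...,1]<60)&(hsv[...,2]>150)).astype(np.uint8)
n,l,s,c=cv2.connectedComponentsWithStats(m); i=1+s[1:,4].argmax(); X=W[l==i]; print(s[i],c[i]); print(cv2.minEnclosingCircle(X[:,:2].astype(np.float32)),np.nanmedian(X,0))
delta(.454,-.42,.19)"
```

```text
[ 457  203   50   50 1898] [481.10379347 227.69072708]
((0.4546046853065491, -0.39878806471824646), 0.06907393783330917) [ 0.45174715 -0.39915514  0.0054382 ]
t 30.05 pos [0.5763 0.1605 0.2197] yaw -0.049 tilt [0.0051 0.0015] F [ 1.2  1.1 -0. ] w 0.131 -> d cm [-9.39 58.58  2.82] wz 0.006
```

Call:
{"method": "step_arm", "body": {"moves": "-0.3 2 0 0 0 0 1;-0.6 3.5 0 0 0 0 1;-0.7 4 0 0 0 0 1;-0.7 4 0 0 0 0 1;-0.7 4 0 0 0 0 1;-0.7 4 0 0 0 0 1;-0.7 4 0 0 0 0 1;-0.7 4 0 0 0 0 1"}}

```text
time: 30.85
ee_pos: [0.5097, -0.1332, 0.216]
eef_rot: [[0.999, -0.049, 0.001], [-0.049, -0.999, -0.0], [0.001, 0.0, -1.0]]
ft_force: [1.2, 0.6, 0.1]
grip_width: 0.129
```

Call:
{"method": "step_arm", "body": {"moves": "-0.7 4 0 0 0 0 1;-0.7 4 0 0 0 0 1;-0.7 4 0 0 0 0 1;-0.7 4 0 0 0 0 1;-0.7 4 0 0 0 0 1;-0.5 3 0 0 0 0 1;-0.3 2 0 0 0 0 1;0 0 0 0 0 0 1"}}

```text
time: 31.65
ee_pos: [0.4544, -0.3814, 0.2151]
eef_rot: [[0.999, -0.052, 0.0], [-0.052, -0.999, -0.0], [0.0, 0.0, -1.0]]
ft_force: [-0.1, 0.6, 0.4]
grip_width: 0.135
```

```bash
python3 -c "
from f import *
delta(.4535,-.399,.008)
"
```

```text
t 31.65 pos [ 0.4544 -0.3814  0.2151] yaw -0.0518 tilt [ 0.0002 -0.0005] F [-0.1  0.6  0.4] w 0.135 -> d cm [ 0.    1.75 20.71] wz 0.0032
```

Call:
{"method": "step_arm", "body": {"moves": "0 0.8 2 0 0 0 1;0 0.7 3.5 0 0 0 1;0 0 4 0 0 0 1;0 0 4 0 0 0 1;0 0 3 0 0 0 1;0 0 2 0 0 0 1;0 0 0 0 0 0 1;0 0 0 0 0 0 1"}}

```text
time: 32.45
ee_pos: [0.4551, -0.394, 0.0307]
eef_rot: [[0.999, -0.048, 0.001], [-0.048, -0.999, -0.0], [0.001, 0.0, -1.0]]
ft_force: [0.3, 0.3, -0.3]
grip_width: 0.131
```

```bash
python3 -c "
from f import *
delta(.4535,-.399,.008)
snap('wrist','w8')"
```

```text
t 32.45 pos [ 0.4551 -0.394   0.0307] yaw -0.0484 tilt [ 0.0006 -0.0004] F [ 0.3  0.3 -0.3] w 0.131 -> d cm [-0.14  0.5   2.27] wz 0.0066
```

View pics/w8.png

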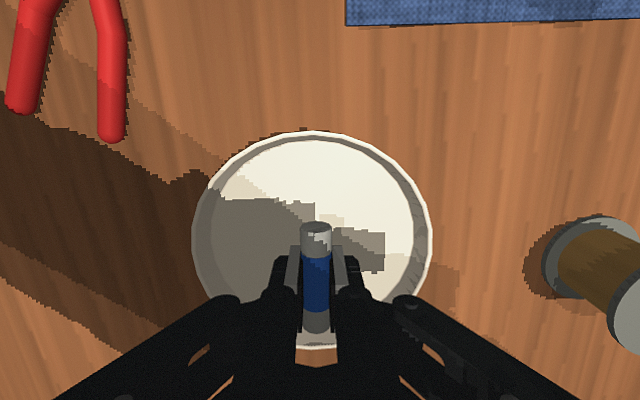

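The blue fuse at (316,275) is over the white dish, which spans columns 192–432. I'll lower it and release.

Call:
{"method": "step_arm", "body": {"moves": "-0.1 0.2 1 0 0 0 1;0 0 0.8 0 0 0 1;0 0 0.4 0 0 0 1;0 0 0 0 0 0 1;0 0 0 0 0 0 2;0 0 0 0 0 0 3;0 0 0 0 0 0 3;0 0 0 0 0 0 3"}}

```text
time: 33.3
ee_pos: [0.4536, -0.3965, 0.0075]
eef_rot: [[0.999, -0.049, 0.0], [-0.049, -0.999, -0.0], [0.0, 0.0, -1.0]]
ft_force: [0.2, -1.1, -0.7]
grip_width: 0.35
```

Call:
{"method": "step_arm", "body": {"moves": "0 0 0 0 0 0 3;0 0 -1 0 0 0 3;0 0 -2.5 0 0 0 3;0 0 -3 0 0 0 4;0 0 -3.5 0 0 0 6;0 0 -4 0 0 0 8;0 0 -4 0 0 0 8;0 0 -4 0 0 0 8"}}

```text
time: 34.1
ee_pos: [0.4532, -0.3962, 0.2299]
eef_rot: [[0.999, -0.049, 0.001], [-0.049, -0.999, -0.001], [0.001, 0.001, -1.0]]
ft_force: [0.5, -0.3, -0.1]
grip_width: 0.937
```

```bash
python3 -c "
from f import *
delta(.558,-.0772,.22)
snap('wrist','w9')
W,p=cloud('w9');hsv=cv2.cvtColor(p,cv2.COLOR_BGR2HSV);h=hsv[...,0]
m=(h>105)&(h<130)&(hsv[...,1]>150)&(W[...,1]<-.33)&(W[...,2]<.05)&(abs(W[...,0]-.455)<.06);X=W[m];print(len(X),np.median(X,0))"
```

```text
t 34.1 pos [ 0.4532 -0.3962  0.2299] yaw -0.049 tilt [ 0.0007 -0.0007] F [ 0.5 -0.3 -0.1] w 0.937 -> d cm [  8.9  -32.37   0.98] wz 0.006
239 [ 0.45328558 -0.3951709   0.01629492]
```

The blue fuse is in the white dish. Next I'll return the spray.

Call:
{"method": "step_arm", "body": {"moves": "0.6 -2 0 0 0 0 8;1 -3.5 0 0 0 0 8;1.1 -4 0 0 0 0 8;1.1 -4 0 0 0 0 8;1.1 -4 0 0 0 0 8;1.1 -4 0 0 0 0 8;1.1 -4 0 0 0 0 8;1.1 -4 0 0 0 0 8"}}

```text
time: 34.95
ee_pos: [0.55, -0.1041, 0.2281]
eef_rot: [[0.999, -0.049, 0.001], [-0.049, -0.999, -0.0], [0.001, 0.0, -1.0]]
ft_force: [0.9, -0.3, -0.2]
grip_width: 0.939
```

Call:
{"method": "step_arm", "body": {"moves": "0.7 -2.6 0 0 0 0 8;0.1 -1 0 0 0 0 8;0 0 2 0 0 0 8;0 0 2 0 0 0 8;0 0 0 0 0 0 8"}}

```text
time: 35.45
ee_pos: [0.5584, -0.0706, 0.1851]
eef_rot: [[0.999, -0.049, -0.004], [-0.049, -0.999, 0.0], [-0.004, -0.0, -1.0]]
ft_force: [0.2, -0.3, 0.0]
grip_width: 0.937
```

```bash
python3 -c "
from f import *
delta(.558,-.0772,.1213)"
```

```text
t 35.45 pos [ 0.5584 -0.0706  0.1851] yaw -0.0493 tilt [-0.0036  0.0003] F [ 0.2 -0.3  0. ] w 0.937 -> d cm [0.02 0.67 6.38] wz 0.0057
```

Call:
{"method": "step_arm", "body": {"moves": "0 0.65 1 0 0 0 8;0 0 2 0 0 0 8;0 0 2 0 0 0 8;0 0 1 0 0 0 8;0 0 0.4 0 0 0 8;0 0 0 0 0 0 8;0 0 0 0 0 0 8;0 0 0 0 0 0 8"}}

```text
time: 36.25
ee_pos: [0.5597, -0.0768, 0.1243]
eef_rot: [[0.999, -0.049, 0.001], [-0.049, -0.999, -0.0], [0.001, 0.0, -1.0]]
ft_force: [-0.2, 2.0, 0.0]
grip_width: 0.933
```

```bash
python3 -c "
from f import *
delta(.558,-.0772,.1213)"
```

```text
t 36.25 pos [ 0.5597 -0.0768  0.1243] yaw -0.049 tilt [ 0.0014 -0.0002] F [-0.2  2.   0. ] w 0.933 -> d cm [-0.17  0.05  0.3 ] wz 0.006
```

Call:
{"method": "step_arm", "body": {"moves": "-0.15 0 0.2 0 0 0 8;0 0 0.1 0 0 0 8;0 0 0 0 0 0 2;0 0 0 0 0 0 2;0 0 0 0 0 0 2;0 0 0 0 0 0 2;0 0 0 0 0 0 2;0 0 0 0 0 0 2"}}

```text
time: 37.05
ee_pos: [0.5581, -0.0767, 0.1207]
eef_rot: [[0.999, -0.049, 0.001], [-0.049, -0.999, -0.0], [0.001, 0.0, -1.0]]
ft_force: [1.4, 0.6, 4.6]
grip_width: 0.409
```

```bash
python3 -c "
from f import *
delta(.5248,.2352,.1303)"
```

```text
t 37.05 pos [ 0.5581 -0.0767  0.1207] yaw -0.049 tilt [ 0.0009 -0.0001] F [1.4 0.6 4.6] w 0.409 -> d cm [ -4.85 -30.99  -0.97] wz 0.006
```

Call:
{"method": "step_arm", "body": {"moves": "0 0 0 0 0 0 2;0 0 -1 0 0 0 2;0 0 -2 0 0 0 2;0 0 -3 0 0 0 2;0 0 -1.5 0 0 0 2;-0.3 -2 0 0 0 0 2;-0.5 -3 0 0 0 0 2;-0.55 -3.5 0 0 0 0 2"}}

```text
time: 37.85
ee_pos: [0.5479, 0.0092, 0.1952]
eef_rot: [[0.999, -0.051, -0.001], [-0.051, -0.999, -0.0], [-0.001, 0.0, -1.0]]
ft_force: [0.0, 0.2, -0.5]
grip_width: 0.411
```

Call:
{"method": "step_arm", "body": {"moves": "-0.55 -3.5 0 0 0 0 2;-0.55 -3.5 0 0 0 0 2;-0.55 -3.5 0 0 0 0 2;-0.55 -3.5 0 0 0 0 2;-0.55 -3.5 0 0 0 0 2;-0.5 -2.8 0 0 0 0 2;-0.3 -1.8 0 0 0 0 2;0 0 0 0 0 0 2"}}

```text
time: 38.65
ee_pos: [0.523, 0.2333, 0.1949]
eef_rot: [[0.999, -0.046, -0.002], [-0.046, -0.999, -0.0], [-0.002, 0.0, -1.0]]
ft_force: [-0.6, -0.2, -2.7]
grip_width: 0.409
```

```bash
python3 -c "
from f import *
delta(.5248,.2352,.1303)"
```

```text
t 38.65 pos [0.523  0.2333 0.1949] yaw -0.0463 tilt [-0.0016 -0.0002] F [-0.6 -0.2 -2.7] w 0.409 -> d cm [ 0.18 -0.2   6.46] wz 0.0087
```

Call:
{"method": "step_arm", "body": {"moves": "0.1 -0.1 0 0 0 0 2;0 0 1.5 0 0 0 2;0 0 2 0 0 0 2;0 0 1.5 0 0 0 2;0 0 0.6 0 0 0 2;0 0 0.2 0 0 0 2;0 0 0 0 0 0 2;0 0 0 0 0 0 2"}}

```text
time: 39.45
ee_pos: [0.5252, 0.2324, 0.1382]
eef_rot: [[0.999, -0.049, 0.001], [-0.049, -0.999, 0.0], [0.001, -0.001, -1.0]]
ft_force: [0.3, 0.4, -3.1]
grip_width: 0.405
```

```bash
python3 -c "
from f import *
delta(.5248,.2352,.1303)"
```

```text
t 39.45 pos [0.5252 0.2324 0.1382] yaw -0.0491 tilt [0.0011 0.0005] F [ 0.3  0.4 -3.1] w 0.405 -> d cm [-0.06 -0.27  0.79] wz 0.0059
```

Call:
{"method": "step_arm", "body": {"moves": "0 -0.2 0.3 0 0 0 2;0 0 0.3 0 0 0 2;0 0 0.15 0 0 0 2;0 0 0.1 0 0 0 2;0 0 0 0 0 0 2;0 0 0 0 0 0 2"}}

```text
time: 40.05
ee_pos: [0.525, 0.2345, 0.1297]
eef_rot: [[0.999, -0.049, 0.001], [-0.049, -0.999, 0.001], [0.001, -0.001, -1.0]]
ft_force: [-2.2, -0.5, 5.9]
grip_width: 0.407
```

Call:
{"method": "step_arm", "body": {"moves": "0 0 0 0 0 0 5;0 0 0 0 0 0 7;0 0 0 0 0 0 8;0 0 -1 0 0 0 8;0 0 -2.5 0 0 0 8;0 0 -3.5 0 0 0 8;0 0 -2 0 0 0 8;0.3 2 0 0 0 0 8"}}

```text
time: 40.85
ee_pos: [0.5278, 0.2158, 0.2228]
eef_rot: [[0.999, -0.047, 0.005], [-0.047, -0.999, 0.002], [0.005, -0.003, -1.0]]
ft_force: [-0.4, 0.4, -0.1]
grip_width: 0.933
```

Call:
{"method": "step_arm", "body": {"moves": "0.5 4 0 0 0 0 8;0.5 4 0 0 0 0 8;0.6 4 0 0 0 0 8;0.6 4 0 0 0 0 8;0.6 4 0 0 0 0 8;0.6 4 0 0 0 0 8;0.6 4 0 0 0 0 8;0.6 3.5 0 0 0 0 8"}}

```text
time: 41.65
ee_pos: [0.5574, -0.1047, 0.2197]
eef_rot: [[0.999, -0.05, 0.001], [-0.05, -0.999, -0.0], [0.001, 0.0, -1.0]]
ft_force: [0.4, -0.9, -0.1]
grip_width: 0.943
```

Call:
{"method": "step_arm", "body": {"moves": "0.3 3 0 0 0 0 8;0 1.5 0 0 0 0 8;0 0 2 0 0 0 8;0 0 2.5 0 0 0 8;0 0 1 0 0 0 8;0 0 0 0 0 0 8;0 0 0 0 0 0 8"}}

```text
time: 42.35
ee_pos: [0.5585, -0.1474, 0.1649]
eef_rot: [[0.999, -0.048, 0.001], [-0.048, -0.999, -0.0], [0.001, 0.0, -1.0]]
ft_force: [0.2, 0.2, -0.3]
grip_width: 0.938
```

```bash
python3 -c "
from f import *
delta(.5562,-.1542,.1056)
snap('side','s2')"
```

```text
t 42.35 pos [ 0.5585 -0.1474  0.1649] yaw -0.0485 tilt [ 0.0008 -0.0002] F [ 0.2  0.2 -0.3] w 0.938 -> d cm [-0.2   0.69  5.93] wz 0.0065
```

View pics/s2.png

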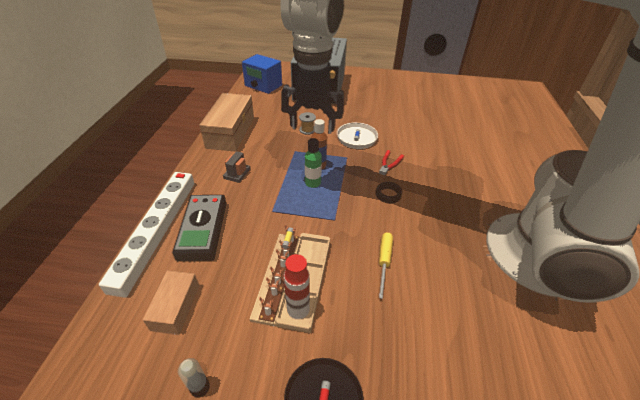

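The spray stands in its bay at (296,290). The blue fuse is in the white dish at (357,134), the red in the black dish at (325,390), and the yellow is still clipped at (289,238). The flux and bottle are upright on the mat. I'll take the flux next.

Call:
{"method": "step_arm", "body": {"moves": "-0.2 0.65 1 0 0 0 8;0 0 2 0 0 0 8;0 0 1.8 0 0 0 8;0 0 0.9 0 0 0 8;0 0 0.2 0 0 0 8;0 0 0 0 0 0 8;0 0 0 0 0 0 8"}}

```text
time: 43.1
ee_pos: [0.5564, -0.1543, 0.1058]
eef_rot: [[0.999, -0.049, 0.001], [-0.049, -0.999, -0.0], [0.001, 0.0, -1.0]]
ft_force: [0.1, 0.5, 0.3]
grip_width: 0.936
```

```bash
python3 -c "
from f import *
delta(.5562,-.1542,.1056)"
```

```text
t 43.1 pos [ 0.5564 -0.1543  0.1058] yaw -0.049 tilt [ 0.0014 -0.0004] F [0.1 0.5 0.3] w 0.936 -> d cm [-0.02 -0.01  0.02] wz 0.006
```

Call:
{"method": "step_arm", "body": {"moves": "0 0 0 0 0 0 2;0 0 0 0 0 0 2;0 0 0 0 0 0 2;0 0 0 0 0 0 2;0 0 0 0 0 0 2;0 0 0 0 0 0 2;0 0 0 0 0 0 2;0 0 -1 0 0 0 2"}}

```text
time: 43.9
ee_pos: [0.5549, -0.1539, 0.1135]
eef_rot: [[0.999, -0.049, -0.003], [-0.049, -0.999, 0.001], [-0.003, -0.001, -1.0]]
ft_force: [0.1, -0.3, -1.7]
grip_width: 0.312
```

Call:
{"method": "step_arm", "body": {"moves": "0 0 -2 0 0 0 2;0 0 -3 0 0 0 2;0 0 -1.5 0 0 0 2;-0.3 -2 0 0 0 0 2;-0.5 -3 0 0 0 0 2;-0.55 -3.5 0 0 0 0 2;-0.6 -3.5 0 0 0 0 2;-0.6 -3.5 0 0 0 0 2"}}

```text
time: 44.7
ee_pos: [0.5372, 0.0031, 0.1798]
eef_rot: [[0.999, -0.049, -0.001], [-0.049, -0.999, -0.0], [-0.001, 0.0, -1.0]]
ft_force: [0.4, 0.1, -1.8]
grip_width: 0.312
```

Call:
{"method": "step_arm", "body": {"moves": "-0.6 -3.5 0 0 0 0 2;-0.6 -3.5 0 0 0 0 2;-0.6 -3.5 0 0 0 0 2;-0.5 -2.8 0 0 0 0 2;-0.3 -1.8 0 0 0 0 2;0 0 0 0 0 0 2;0 0 0 0 0 0 2"}}

```text
time: 45.4
ee_pos: [0.5192, 0.1539, 0.1797]
eef_rot: [[0.999, -0.048, -0.001], [-0.048, -0.999, -0.001], [-0.001, 0.001, -1.0]]
ft_force: [-0.4, 0.1, -2.4]
grip_width: 0.312
```

```bash
python3 -c "
from f import *
delta(.5207,.161,.1146)"
```

```text
t 45.4 pos [0.5192 0.1539 0.1797] yaw -0.0481 tilt [-0.0009 -0.0006] F [-0.4  0.1 -2.4] w 0.312 -> d cm [ 0.13 -0.72  6.51] wz 0.0069
```

Call:
{"method": "step_arm", "body": {"moves": "0.1 -0.7 0 0 0 0 2;0 0 1.5 0 0 0 2;0 0 2 0 0 0 2;0 0 1.5 0 0 0 2;0 0 0.6 0 0 0 2;0 0 0.3 0 0 0 2;0 0 0 0 0 0 2;0 0 0 0 0 0 2"}}

```text
time: 46.2
ee_pos: [0.5212, 0.161, 0.1216]
eef_rot: [[0.999, -0.049, 0.001], [-0.049, -0.999, 0.0], [0.001, -0.0, -1.0]]
ft_force: [0.3, 0.5, -1.7]
grip_width: 0.313
```

```bash
python3 -c "
from f import *
delta(.5207,.161,.1146)"
```

```text
t 46.2 pos [0.5212 0.161  0.1216] yaw -0.0491 tilt [0.0011 0.0003] F [ 0.3  0.5 -1.7] w 0.313 -> d cm [-0.05  0.    0.7 ] wz 0.0059
```

Call:
{"method": "step_arm", "body": {"moves": "0 0 0.3 0 0 0 2;0 0 0.25 0 0 0 2;0 0 0.1 0 0 0 2;0 0 0.08 0 0 0 2;0 0 0 0 0 0 2;0 0 0 0 0 0 2"}}

```text
time: 46.8
ee_pos: [0.521, 0.1611, 0.1142]
eef_rot: [[0.999, -0.049, 0.001], [-0.049, -0.999, 0.0], [0.001, -0.0, -1.0]]
ft_force: [-1.0, -0.7, 5.2]
grip_width: 0.313
```

Call:
{"method": "step_arm", "body": {"moves": "0 0 0 0 0 0 5;0 0 0 0 0 0 7;0 0 0 0 0 0 8;0 0 -1 0 0 0 8;0 0 -2.5 0 0 0 8;0 0 -3.5 0 0 0 8;0 0 -3 0 0 0 8;0.3 2 0 0 0 0 8"}}

```text
time: 47.6
ee_pos: [0.5241, 0.1423, 0.2187]
eef_rot: [[0.999, -0.047, 0.006], [-0.047, -0.999, 0.002], [0.006, -0.003, -1.0]]
ft_force: [-0.0, -0.6, 0.2]
grip_width: 0.935
```

Call:
{"method": "step_arm", "body": {"moves": "0.5 4 0 0 0 0 8;0.5 4 0 0 0 0 8;0.6 4 0 0 0 0 8;0.6 4 0 0 0 0 8;0.6 4 0 0 0 0 8;0.6 4 0 0 0 0 8;0.6 4 0 0 0 0 8;0.6 3.5 0 0 0 0 8"}}

```text
time: 48.4
ee_pos: [0.5533, -0.1781, 0.2143]
eef_rot: [[0.999, -0.05, 0.001], [-0.05, -0.999, -0.0], [0.001, 0.0, -1.0]]
ft_force: [0.4, 0.8, 0.2]
grip_width: 0.937
```

Call:
{"method": "step_arm", "body": {"moves": "0.3 3 0 0 0 0 8;0 2.3 0 0 0 0 8;0 0 2 0 0 0 8;0 0 2 0 0 0 8;0 0 0 0 0 0 8;0 0 0 0 0 0 8"}}

```text
time: 49.0
ee_pos: [0.5537, -0.229, 0.1742]
eef_rot: [[0.999, -0.049, -0.0], [-0.049, -0.999, 0.0], [-0.0, -0.0, -1.0]]
ft_force: [0.2, 0.2, 0.4]
grip_width: 0.935
```

```bash
python3 -c "
from f import *
delta(.5522,-.2321,.1155)"
```

```text
t 49.0 pos [ 0.5537 -0.229   0.1742] yaw -0.0489 tilt [-0.  0.] F [0.2 0.2 0.4] w 0.935 -> d cm [-0.14  0.32  5.87] wz 0.0061
```

Call:
{"method": "step_arm", "body": {"moves": "-0.15 0.3 1 0 0 0 8;0 0 2 0 0 0 8;0 0 1.8 0 0 0 8;0 0 0.9 0 0 0 8;0 0 0.15 0 0 0 8;0 0 0 0 0 0 8;0 0 0 0 0 0 8"}}

```text
time: 49.7
ee_pos: [0.5526, -0.2322, 0.1161]
eef_rot: [[0.999, -0.049, 0.001], [-0.049, -0.999, -0.001], [0.001, 0.001, -1.0]]
ft_force: [-0.3, -0.8, -0.6]
grip_width: 0.94
```

Call:
{"method": "step_arm", "body": {"moves": "0 0 0 0 0 0 2;0 0 0 0 0 0 2;0 0 0 0 0 0 2;0 0 0 0 0 0 2;0 0 0 0 0 0 2;0 0 0 0 0 0 2;0 0 0 0 0 0 2"}}

```text
time: 50.4
ee_pos: [0.5524, -0.2321, 0.1153]
eef_rot: [[0.999, -0.049, 0.001], [-0.049, -0.999, -0.0], [0.001, 0.0, -1.0]]
ft_force: [1.3, -0.8, 3.6]
grip_width: 0.295
```

```bash
python3 -c "
from f import *
delta(.5172,.0952,.1245)"
```

```text
t 50.4 pos [ 0.5524 -0.2321  0.1153] yaw -0.049 tilt [ 0.0007 -0.0003] F [ 1.3 -0.8  3.6] w 0.295 -> d cm [ -5.11 -32.52  -0.93] wz 0.006
```

Call:
{"method": "step_arm", "body": {"moves": "0 0 -1 0 0 0 2;0 0 -2 0 0 0 2;0 0 -3 0 0 0 2;0 0 -1.5 0 0 0 2;-0.3 -2 0 0 0 0 2;-0.5 -3 0 0 0 0 2;-0.55 -3.5 0 0 0 0 2;-0.6 -3.5 0 0 0 0 2"}}

```text
time: 51.2
ee_pos: [0.538, -0.1102, 0.1901]
eef_rot: [[0.999, -0.05, -0.001], [-0.05, -0.999, 0.0], [-0.001, -0.0, -1.0]]
ft_force: [-0.0, 0.0, -1.3]
grip_width: 0.302
```

Call:
{"method": "step_arm", "body": {"moves": "-0.6 -3.5 0 0 0 0 2;-0.6 -3.5 0 0 0 0 2;-0.6 -3.5 0 0 0 0 2;-0.6 -3.5 0 0 0 0 2;-0.6 -3.3 0 0 0 0 2;-0.4 -2 0 0 0 0 2;0 -1 0 0 0 0 2;0 0 0 0 0 0 2"}}

```text
time: 52.0
ee_pos: [0.5145, 0.0939, 0.1901]
eef_rot: [[0.999, -0.047, -0.0], [-0.047, -0.999, -0.0], [-0.0, 0.0, -1.0]]
ft_force: [0.4, 0.1, -1.9]
grip_width: 0.298
```

```bash
python3 -c "
from f import *
delta(.5172,.0952,.1245)"
```

```text
t 52.0 pos [0.5145 0.0939 0.1901] yaw -0.0474 tilt [-0.0003 -0.0001] F [ 0.4  0.1 -1.9] w 0.298 -> d cm [ 0.27 -0.14  6.56] wz 0.0076
```

Call:
{"method": "step_arm", "body": {"moves": "0.25 -0.1 0 0 0 0 2;0 0 1.5 0 0 0 2;0 0 2 0 0 0 2;0 0 1.5 0 0 0 2;0 0 0.6 0 0 0 2;0 0 0.3 0 0 0 2;0 0 0 0 0 0 2;0 0 0 0 0 0 2"}}

```text
time: 52.8
ee_pos: [0.5174, 0.0941, 0.1318]
eef_rot: [[0.999, -0.049, 0.001], [-0.049, -0.999, 0.0], [0.001, -0.0, -1.0]]
ft_force: [-0.6, 0.1, -0.1]
grip_width: 0.3
```

```bash
python3 -c "
from f import *
delta(.5172,.0952,.1245)"
```

```text
t 52.8 pos [0.5174 0.0941 0.1318] yaw -0.0491 tilt [0.001  0.0002] F [-0.6  0.1 -0.1] w 0.3 -> d cm [-0.03 -0.11  0.73] wz 0.0059
```

Call:
{"method": "step_arm", "body": {"moves": "0 0 0.3 0 0 0 2;0 0 0.25 0 0 0 2;0 0 0.12 0 0 0 2;0 0 0.08 0 0 0 2;0 0 0 0 0 0 2;0 0 0 0 0 0 2"}}

```text
time: 53.4
ee_pos: [0.5173, 0.0942, 0.1243]
eef_rot: [[0.999, -0.049, 0.001], [-0.049, -0.999, 0.0], [0.001, -0.0, -1.0]]
ft_force: [-1.1, -0.1, 5.4]
grip_width: 0.3
```

It's seated. I'll release, retreat up and toward the robot's right side, then check.

Call:
{"method": "step_arm", "body": {"moves": "0 0 0 0 0 0 5;0 0 0 0 0 0 7;0 0 0 0 0 0 8;0 0 -1 0 0 0 8;0 0 -2.5 0 0 0 8;0 0 -3.5 0 0 0 8;0 0 -3.5 0 0 0 8;-1 2 -1 0 0 0 8"}}

```text
time: 54.2
ee_pos: [0.5074, 0.0757, 0.2426]
eef_rot: [[0.999, -0.047, 0.005], [-0.047, -0.999, 0.001], [0.005, -0.001, -1.0]]
ft_force: [0.3, -0.4, -0.3]
grip_width: 0.937
```

Call:
{"method": "step_arm", "body": {"moves": "-2 3.5 0 0 0 0 8;-2 3.5 0 0 0 0 8;-2 3.5 0 0 0 0 8;-2 3.5 0 0 0 0 8;-1 2 0 0 0 0 8;0 0 0 0 0 0 8;0 0 0 0 0 0 8"}}

```text
time: 54.9
ee_pos: [0.4084, -0.081, 0.2392]
eef_rot: [[0.999, -0.05, 0.001], [-0.05, -0.999, 0.0], [0.001, -0.0, -1.0]]
ft_force: [0.8, -0.2, -0.4]
grip_width: 0.935
```

Run:
```python
from f import *
snap('top','t9');snap('side','s9')
W,p=cloud('t9')
for n,(u0,u1) in dict(spray=(222,252),flux=(253,282),bottle=(283,310)).items():
    X=W[175:215,u0:u1].reshape(-1,3); zt=np.nanmax(X[:,2]); k=X[:,2]>zt-.012; print(n,zt,X[k].mean(0))
b=p[140:260,140:340]; b2=cv2.resize(b,(500,300)); a=cv2.imread('pics/s9.png')
cv2.imwrite('pics/m9.png',np.vstack([a[:, 200:500],]) if 0 else np.hstack([a[100:400,200:500],b2]))
```

```text
spray 0.167889655417349 [0.52193701 0.23229902 0.16252879]
flux 0.15454893525413893 [0.51873539 0.16008691 0.1486778 ]
bottle 0.16254641178309742 [0.51558864 0.09336373 0.15719968]
```

View pics/m9.png

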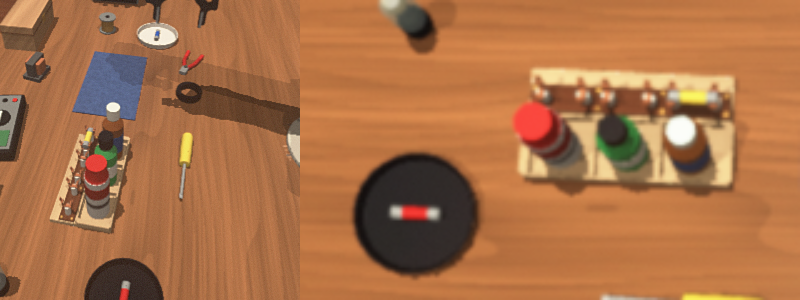

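The picture shows all three containers upright in their bays, the yellow fuse clipped at (695,97), the red in the black dish at (415,212) and the blue in the white dish at (157,36). The cap positions are within about 1.5 mm of the start.

```bash
python3 -c "
from plant import *
print(close_job())"
```

```text
the job is handed in; nothing more can be done
None
```

The job is done and handed in at about 55 s of the 141 s allowed. I stood the bottle, flux and spray on the mat, laid the red fuse in the black dish and the blue in the white dish, then put each container back in its own bay.

- **Containers:** in the last top and side pictures all three stand upright in their bays. The top camera puts their caps within about 1.5 mm of where they started, at the same heights.
- **Fuses:** measured right after release, the red and blue each lay within about 4 mm of their dish's measured centre, down on the floor. Both still show in their dishes in the last pictures. The yellow shows still in its clips, but I judged that by eye and did not measure how far it moved.
- **Robot:** it ended open and clear of everything, and the forces read after each move stayed below about 7 N.

None of my checks failed or disagreed. The hand-in itself gave no verdict.

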